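# Clamp a tube rack on a mixer plate with an over-centre lever

### The job

Push the black tube rack, without lifting it, straight back on the aluminium plate until it is fully home against the two rear stops. Then push the red clamp lever over, past its dead point, so that it snaps over and locks and its rubber pad holds the rack against the end stop. Leave the tubes standing in the rack and the things around the plate where they are.

Things in the scene. Friction and masses are not known exactly. Their poses are not given: they have to be found in the camera images.
- fixture: aluminium mixer plate, fixed, its top 12 mm above the bench. Origin on the bench under it; x points from the open front edge to the rear stops, y from the clamp to the end stop, z up. It spans x -108 to +72, y -195 to +139 mm; stop faces at x = +55 and y = +125.5 mm. A rack that is home and clamped has its origin at x = +6, y = +57.5 mm here
- rack: loose low black tube rack, 96 mm along its x, 136 mm along its y, 34 mm high, open square holes on top, about 0.25 kg; it lies flat on the plate. Origin: underside, near the middle; its solid sides are at x = -47 and +49 mm and y = -68 and +68 mm; axes nearly parallel to the fixture's. At the start it lies 25 to 45 mm short of the rear stops. It slides under 1 to 4 N
- tube_p: capped sample tube, purple cap, 17 mm wide at the cap and 95 mm long, standing loose in a hole of the rack's third or rear row; origin at its foot, z along it
- tube_b: capped sample tube, blue cap, 17 mm wide, 101 mm long, standing loose in the rack; origin at its foot, z along it
- tube_r: capped sample tube, red cap, 17 mm wide, 101 mm long, standing loose in the rack; origin at its foot, z along it
- lever (a joint): angle of the red-handled clamp lever, rad. 0: open, leaning 30 deg toward the fixture's -y; it swings up and over toward +y. Upright 0.52, dead point 0.96, locked on its stop 1.2 (39 deg toward +y). Before the dead point a spring drives it back to 0 (0.4 N m at 0, about 4 N at the handle, falling to nothing); after it the spring snaps it to 1.2. Its rod then has moved the pad 16 mm to +y
- lever_pivot (a point): the lever's hinge, 32 mm above the bench; its axis lies along the fixture's x and the lever swings in the fixture's y-z plane; steel cheeks beside it reach 44 mm above the bench
- lever_tip (a point): outer end of the lever's handle, 114 mm from the hinge; push it close to this end; the red handle is a round bar 18 mm thick that covers the outer 75 mm of the lever. The end stands 131 mm above the bench when open, 146 mm when upright
- pad: round rubber pad, 22 mm across, on the end of the clamp's push rod, 32 mm above the bench, sprung (1.2 N per mm); it presses on the rack's -y side when the lever is locked
- dropper: bystander: brown dropper bottle with a blue cap, 25 mm wide, 73 mm high, standing behind the clamp; origin at the centre of its foot
- tape: bystander: roll of paper tape, 62 mm wide, 19 mm high, lying left of the plate; origin at the centre of its underside
- timer: bystander: white bench timer, 64 mm square, 19 mm high, lying left of the plate; origin at the centre of its underside
- marker: bystander: blue marker pen, 135 mm long, 16 mm thick, lying behind the plate; origin at the middle of its underside
- rear_stop (a point): middle between the two black rear stops, on their common face, 12 mm over the bench; each stop is 30 mm wide, 34 mm over the bench at its top, its centre 40 mm to either side (fixture y)
- end_stop (a point): middle of the face of the black end stop, 12 mm over the bench; the stop runs 80 mm along the fixture's x, its top 34 mm over the bench
Things that resemble listed ones, but are neither listed nor needed, are in the scene too. Several things have the shape of the rack; the one meant has the colours described above.

How it is judged:
By the outcome, as a careful person would: the job done as asked, in the order asked, and still so for the second after the job is handed in, with the robot touching nothing.
It also fails if it takes over 54 s, if anything falls off the work surface, if the arm or the gripper's body presses on something with over 40 N, if the wrist force passes 120 N, or if a joint passes its speed limit or range.

### The arm

A 6-joint arm with a two-finger parallel gripper is mounted at the origin on a cart in front of the work surface, level with it; the furniture and walls round the work are solid. World frame = base frame: x ahead of the robot, y to its left, z up, the work surface at z = 0. Lengths are in m, angles in rad, forces in N, time in s.
With the tool pointing down it reaches from about 0.275 to 0.725 m from the base axis. Payload 5.6 kg.
Tool frame: the origin (TCP) lies at the very end of the fingers, on their centre line; the grasp point (between the pads) lies 19 mm behind it; z points along the fingers, y is the direction in which the jaws open and shut (so a half turn about z gives the same grasp; the last joint's range is limited). The gripper opens to 85 mm and grips with 20 to 120 N. Pads are 22 mm wide; open, the fingers measure 114 mm over their backs; the gripper's body (76 mm by 85 mm) begins 54 mm behind the grasp point. The pads swing forward as they close: fully open they stand 13 mm farther back than shut.
Start: joints at [-0.976, 0.255, 0.108, 0, -1.424, -0.285], TCP at [0.168, -0.524, 0.231] pointing down, gripper open.
Joint ranges: [-2.95, 2.95], [-1.21, 1.97], [-1.09, 1.5], [-2.87, 1.71], [-2.94, -0.07], [-3.05, 3.05]. Speed limits (rad/s): [2.57, 2.57, 3.14, 3.14, 3.14, 3.14].

### API

Orientations are given as a rotation vector (axis times angle).
In Python, from bench import bot, camera gives the robot as it stands.
- The arm moves only by the tool drive_tool, never from a script. Its argument "series" is one flat list of numbers, 7 for each row, row after row: the shift along the world's x, y, z in units of 800 mm (1.0 is 800 mm), then the turn, a rotation vector about the world's x, y, z in units of 8 degrees (1.0 is 8 degrees), then the gripper's target within -1 to 1 (fully open at 1, half-way at 0, shut at -1). In form: [x, y, z, ax, ay, az, claw, x, y, z, ax, ay, az, claw, ...]. A call has 1 to 5 rows; each row shifts and turns the pose as measured when the row begins; what a row does not reach is not made up. A row lasts 1/10 s, in which the tool goes at most 50 mm and 8.59 degrees, less where a joint would pass 70% of its speed; a pose out of reach is approached as far as the arm can. A call with a number of a shift or a turn outside -1 to 1 is refused whole. A call with a gripper value outside its range is refused whole. The fingers move at their own pace and stop on an object; the grip force is fixed at half the most. Time passes only in rows, so rows that do not move let the fingers close. It gives the time, the measured TCP pose, the force and the opening at its end, in the units of the state.
- bot.state(): the state, without advancing time (a new reading comes with each control period).
- camera(name): name is "scene" or "top" or "wrist"; returns a dict with "frame" (384x512x3 uint8, red, green, blue), "range_z" (384x512 float32, m along the optical axis (not along the pixel's ray), 0 where there is no reading), "mtx" (3x3 intrinsics, pixels), "position" and "rotation" of the camera in the world. Camera axes: x right, y up, looking along -z (the intrinsics and any distortion apply to the point x, -y, -z); pixel columns grow to the right and rows downward; lengths in m; the calibration is good to about 2 mm. The wrist camera is an equidistant fisheye: a pixel r from the principal point sees the ray r / f radians off the axis. A picture is of the moment at which its call begins.
- bot.hand_in(): hands the job in, once; it reports no verdict.
The state is a dict: "time_s": time; "qpos": joint angles; "dq": joint speeds; "tau": joint torques, N m; "tcp_pos": TCP position; "orientation": TCP orientation; "force": force on the tool from outside, world axes, zero at the start; "torque": the same for the moment, N m; "opening": finger opening in m.
Only numpy, scipy, OpenCV 4.12 (cv2) and the standard library are available. Lean on these libraries where they do the work, as an engineer would, in place of code of your own. Each camera call takes 0.05 s, during which the arm holds its last target. There are 200 camera calls.

## Working session

There is one attempt and no reset: what is moved stays moved. The work goes in short steps, Python scripts to look and compute and a tool call to move; the robot and the scene stay as the last step left them, time stands still between calls to the robot, and variables do not carry over. Pictures are saved under pics/ and viewed, on a budget of 10 in all, crops included, one or two more only if the job needs it, and the job is handed in when it is done.

Besides the shell and the picture viewer there is one more tool, called after ">>>" in YAML: its name, and indented under it one key for each argument. drive_tool: Moves the arm, as the interface text tells. Shifts and turns lie within -1 to 1; 1 stands for 800 mm of shift or 8 degrees of turn. Its arguments: {"type":"object","properties":{"series":{"type":"array","items":{"type":"number"}}},"required":["series"]}

```bash
ls; mkdir -p pics
cat > h.py <<'E'
import numpy as np, cv2
from bench import bot, camera
def ray(c,u,v):
    K=c["mtx"]; d=np.array([(u-K[0,2])/K[0,0],-(v-K[1,2])/K[1,1],-1.]); return np.asarray(c["rotation"])@d
def onz(c,u,v,z):
    d=ray(c,u,v); p=np.asarray(c["position"]); return p+d*(z-p[2])/d[2]
def dep(c,u,v):
    return np.asarray(c["position"])+ray(c,u,v)*c["range_z"][int(v),int(u)]
def save(c,n): cv2.imwrite("pics/"+n,cv2.cvtColor(c["frame"],cv2.COLOR_RGB2BGR))
def cloud(c):
    v,u=np.mgrid[:384,:512]; K=c["mtx"]
    d=np.stack([(u-K[0,2])/K[0,0],-(v-K[1,2])/K[1,1],-np.ones(u.shape)],-1)
    return np.asarray(c["position"])+(d*c["range_z"][...,None])@np.asarray(c["rotation"]).T
E
python3 - <<'E'
from h import *
import pickle
a=camera("top");b=camera("scene")
pickle.dump((a,b),open("c0.pkl","wb"))
im=np.hstack([a["frame"],b["frame"]])
save(a,"top0.png");save(b,"scene0.png")
for c in(a,b):print(c["position"],np.round(c["rotation"],3),c["mtx"].tolist(),{k for k in c})
print(bot.state())
E
```

```text
pics
[0.40860209 0.04910917 0.95239751] [ 0.165 -0.172 -1.653] [[354.33148706247897, 0.0, 252.00203834364737], [0.0, 354.33148706247897, 189.2506719094037], [0.0, 0.0, 1.0]] {'rotation', 'range_z', 'frame', 'position', 'mtx'}
[-0.22966887 -0.42490911  0.69121659] [ 0.91  -0.548 -0.942] [[470.11531114839175, 0.0, 253.25891206713652], [0.0, 470.11531114839175, 188.02961336683663], [0.0, 0.0, 1.0]] {'rotation', 'range_z', 'frame', 'position', 'mtx'}
{'time_s': 0.1, 'qpos': array([-9.76413624e-01,  2.55690351e-01,  1.07116877e-01, -3.85230665e-04,
       -1.42392046e+00, -2.84611496e-01]), 'dq': array([-9.28796200e-05, -3.70925368e-04,  3.97217862e-03,  9.29629069e-05,
        1.71024041e-04,  1.97493679e-03]), 'tau': array([-4.29494699e-03, -3.87606382e+01,  2.38474417e+01,  5.37806645e+00,
       -3.77565928e-03,  1.07169714e-05]), 'tcp_pos': array([ 0.16756712, -0.52337813,  0.2304838 ]), 'orientation': array([ 4.84497905e-01, -3.10362488e+00, -2.66752248e-03]), 'force': array([-0.03866941, -0.33590094, -0.36056779]), 'torque': array([ 0.05288376,  0.01112024, -0.00301301]), 'opening': 0.0855530947993408}
```

View pics/top0.png

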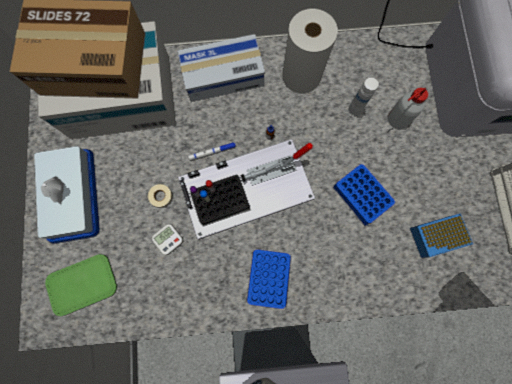

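View pics/scene0.png

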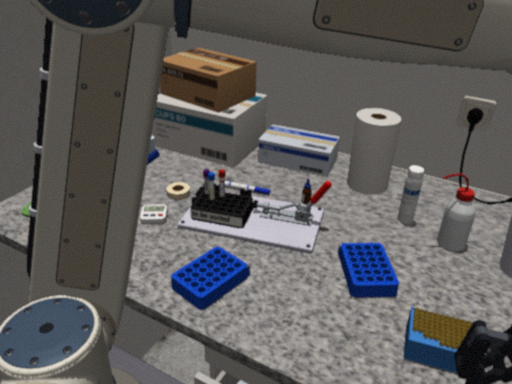

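```bash
sed -i 's/^from bench.*/&\nR_=lambda c:cv2.Rodrigues(np.asarray(c["rotation"],float))[0]/; s/np.asarray(c\["rotation"\])/R_(c)/g' h.py
sed -i 's/R_=lambda c:cv2.Rodrigues(np.asarray(c\["rotation"\],float))/R_=lambda c:cv2.Rodrigues(np.array(c["rotation"],float))/;s/R_=lambda c:cv2.Rodrigues(R_(c)[^)]*)/R_=lambda c:cv2.Rodrigues(np.array(c["rotation"],float))/' h.py; grep R_ h.py
python3 - <<'E'
from h import *
import pickle
a,b=pickle.load(open("c0.pkl","rb"))
P=cloud(a); print("bench z",np.median(P[150:170,100:140,2]),"plate",P[210,280])
hsv=cv2.cvtColor(a["frame"],cv2.COLOR_RGB2HSV)
# plate: bright, low saturation
m=((hsv[...,2]>185)&(hsv[...,1]<45)).astype(np.uint8); m[:135]=0;m[240:]=0;m[:,:175]=0;m[:,320:]=0
m=cv2.morphologyEx(m,cv2.MORPH_OPEN,np.ones((3,3)))
m[(hsv[...,2]<60)&(np.indices(m.shape)[0]>140)&(np.indices(m.shape)[0]<240)]*=1
n,l,s,ce=cv2.connectedComponentsWithStats(m); i=1+np.argmax(s[1:,4]); print(s[i])
pts=np.argwhere(l==i)[:,::-1].astype(np.float32)
W=np.array([onz(a,u,v,.012)[:2] for u,v in pts],np.float32)
r=cv2.minAreaRect(W); print("plate rect",r, cv2.boxPoints(r).round(4).tolist())
# red handle, caps
for nm,c in(("top",a),("scene",b)):
  h=cv2.cvtColor(c["frame"],cv2.COLOR_RGB2HSV)
  for col,mm in(("red",((h[...,0]<8)|(h[...,0]>172))&(h[...,1]>150)&(h[...,2]>90)),("blue",(h[...,0]>100)&(h[...,0]<125)&(h[...,1]>130)&(h[...,2]>70)),("purple",(h[...,0]>125)&(h[...,0]<160)&(h[...,1]>70)&(h[...,2]>40))):
    n,l,s,ce=cv2.connectedComponentsWithStats(mm.astype(np.uint8))
    for k in range(1,n):
      if 8<s[k,4]<400:
        Q=cloud(c)[l==k]; print(nm,col,s[k],ce[k].round(1),np.median(Q,0).round(3),Q[:,2].max().round(3))
ca=cv2.resize(a["frame"][130:245,170:325],None,fx=5,fy=5,interpolation=cv2.INTER_CUBIC)
cv2.imwrite("pics/crop1.png",ca[:,:,::-1])
E
```

```text
R_=lambda c:cv2.Rodrigues(np.array(c["rotation"],float))[0]
    K=c["mtx"]; d=np.array([(u-K[0,2])/K[0,0],-(v-K[1,2])/K[1,1],-1.]); return R_(c)@d
def save(c,n): cv2.imwrite("pics/"+n,cv2.cvtColor(c["frame"],cv2.COLOR_RGB2BGR))
    return np.asarray(c["position"])+(d*c["range_z"][...,None])@R_(c).T
bench z 0.0006693645178266205 plate [ 0.5473821  -0.03445702  0.01031082]
[ 190  167  122   68 2597]
plate rect ((0.5814023613929749, 0.04291778802871704), (0.09995254874229431, 0.32950320839881897), 14.083755493164062) [[0.4927999973297119, 0.19059999287128448], [0.5730000138282776, -0.1289999932050705], [0.6700000166893005, -0.1046999990940094], [0.5898000001907349, 0.21490000188350677]]
top red [408  88  20  13 148] [419.7  94.1] [ 0.778 -0.393  0.147] 0.952
top red [293 143  20  16 119] [302.6 150.2] [ 0.677 -0.098  0.113] 0.133
top red [206 180   6   6  27] [208.3 182.9] [0.613 0.141 0.117] 0.119
top blue [198  40  59  18 342] [231.3  47.5] [0.998 0.056 0.081] 0.952
top blue [180  52  17  10  61] [186.7  56.6] [0.982 0.184 0.081] 0.085
top blue [268 125   5   7  20] [270.  128.6] [ 0.
[... 802 characters left out ...]
] [1.002 0.044 0.079] 0.081
scene blue [148 150  10   9  36] [152.  153.9] [0.73  0.471 0.019] 0.385
scene blue [208 172   6   8  40] [210.6 175.1] [0.585 0.153 0.113] 0.117
scene blue [305 184   5   3  10] [307.1 185.3] [ 0.76  -0.032  0.053] 0.055
scene blue [255 187  15   7  62] [261.8 189.9] [0.737 0.089 0.012] 0.691
scene blue [243 273   4   7  13] [244.3 275.7] [ 0.411 -0.049  0.016] 0.023
scene blue [236 276   6   7  15] [238.9 278.9] [ 0.397 -0.045  0.016] 0.027
scene blue [443 358   8   8  17] [446.8 362.2] [ 0.403 -0.459  0.019] 0.03
scene blue [452 365   4   7  12] [453.3 368.8] [ 0.405 -0.473  0.008] 0.017
scene purple [204 169   5  10  32] [205.7 172.8] [0.6   0.178 0.108] 0.111
```

View pics/crop1.png

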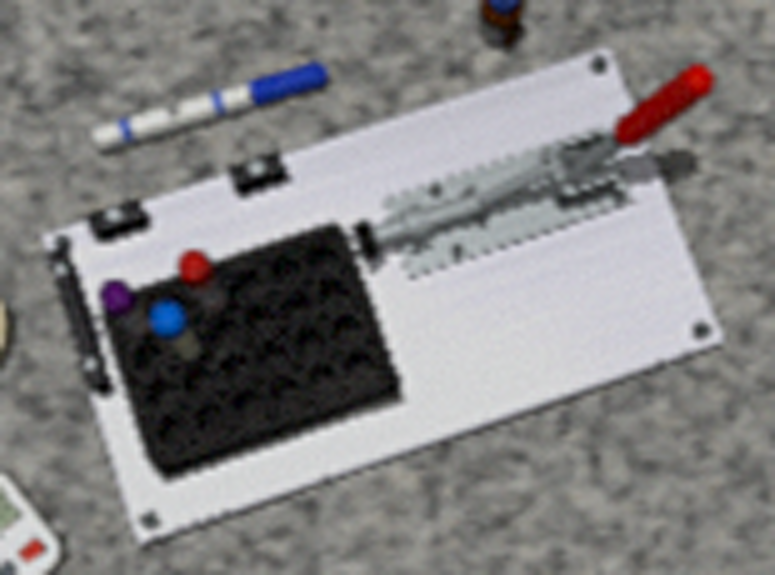

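The red lever handle runs from crop (625,135) to its tip at (702,78), at top-view pixel (310,146). There is only one black rack, at top-view pixel (222,200), and it holds the purple, blue and red tubes. The look-alikes at top pixels (269,278) and (364,193) are blue, so the black one is the target. Next I'll fit the frames.

```bash
cat > fit.py <<'E'
from h import *
def frame_from(P4):  # corners in order: (72,139),(72,-195),(-108,-195),(-108,139)
    F=np.array([[72,139],[72,-195],[-108,-195],[-108,139]])/1e3
    a,b=F-F.mean(0),P4-P4.mean(0)
    th=np.arctan2((a[:,0]*b[:,1]-a[:,1]*b[:,0]).sum(),(a*b).sum()); R=np.array([[np.cos(th),-np.sin(th)],[np.sin(th),np.cos(th)]])
    t=P4.mean(0)-R@F.mean(0); return th,R,t,np.linalg.norm(P4-(F@R.T+t),axis=1)
E
python3 - <<'E'
from fit import *
import pickle
a,b=pickle.load(open("c0.pkl","rb"))
g=lambda q,z,:np.array([onz(a,170+(x+.5)/5-.5,130+(y+.5)/5-.5,z)[:2] for x,y in q])
th,R,t,res=frame_from(g([(46,235),(607,48),(723,342),(142,545)],.012)); print("fix yaw",np.degrees(th),t,res*1e3)
inv=lambda p:((p-t)@R*1e3).round(1)
print("rack top corners",inv(g([(110,288),(343,225),(400,393),(165,475)],.046)).tolist())
print("rear stops top",inv(g([(90,213),(147,205),(232,165),(285,160)],.034)).tolist(),"endstop",inv(g([(60,245),(105,390)],.034)).tolist())
print("pad",inv(g([(368,240)],.032)).tolist(),"tip",inv(g([(705,75)],.131)).tolist(), g([(705,75)],.131),"handle base",inv(g([(625,135)],.066)).tolist())
# depth based: rack top and lever in both clouds
for c,n in((a,"top"),(b,"scene")):
  P=cloud(c).reshape(-1,3); col=c["frame"].reshape(-1,3).astype(int); f=np.c_[inv(P[:,:2]),P[:,2]*1e3]
  m=(abs(f[:,2]-46)<5)&(f[:,0]>-110)&(f[:,0]<60)&(f[:,1]>-40)&(f[:,1]<140)&(col.max(1)<70)
  q=f[m]; print(n,m.sum(),np.percentile(q,[1,99],axis=0).round(1).tolist(),"z",np.median(q[:,2]))
  rect=cv2.minAreaRect(q[:,:2].astype(np.float32)); print(rect)
  m=(col[:,0]>110)&(col[:,1]<60)&(col[:,2]<60)&(f[:,2]>60)&(f[:,2]<150)&(abs(f[:,1]+160)<90)&(abs(f[:,0])<60); q=f[m]; print("lever",m.sum(),q[q[:,2].argsort()][[0,5,-6,-1]].tolist(),q.mean(0))
  m=(f[:,2]>95)&(f[:,2]<125)&(f[:,0]>-60)&(f[:,0]<60)&(f[:,1]>-30)&(f[:,1]<140);q=f[m];print("caps",np.percentile(q,[1,99],axis=0).tolist())
E
```

```text
fix yaw 14.14753170983055 [0.62790188 0.08290159] [3.35032201 3.27291605 3.02584798 2.64619574]
rack top corners [[22.0, 108.2], [13.9, -18.2], [-80.7, -17.2], [-81.2, 110.5]]
rear stops top [[68.1, 107.3], [62.3, 77.1], [68.4, 27.1], [61.7, -0.8]] endstop [[56.5, 127.6], [-26.3, 128.0]]
pad [[5.3, -28.7]] tip [[5.1, -205.2]] [[ 0.68300181 -0.11482141]] handle base [[6.1, -171.8]]
top 1077 [[-80.3, -24.8, 41.5], [15.1, 114.2, 49.9]] z 46.06712840260241
((-32.38248062133789, 41.939945220947266), (97.6491470336914, 146.81089782714844), 0.3227909505367279)
lever 98 [[9.4, -167.7, 74.1107335776573], [4.4, -167.8, 80.54221308673048], [0.5, -207.0, 131.55083678177914], [6.4, -203.7, 133.39149337736112]] [   4.98265306 -187.65510204  110.75899436]
caps [[-28.761, 51.934, 97.37751674066816], [6.782999999999996, 106.72699999999999, 118.73466853798224]]
scene 881 [[-80.4, -21.7, 41.2], [14.6, 112.7, 47.3]] z 44.24425243880981
((-32.598758697509766, 40.260433197021484), (99.80008697509766, 150.26467895507812), 0.7957249879837036)
lever 61 [[-0.6, -169.7, 77.91310310594623], [1.4, -171.4, 82.78071035447365], [-3.8, -208.2, 129.09875248675317], [1.8, -207.2, 131.14149109140072]] [   0.22459016 -190.39836066  109.62428629]
caps [[-30.3, 49.165, 95.59791333343111], [7.669999999999998, 104.84499999999998, 116.79564738658071]]
```

Both views agree: fixture yaw 14.15°, origin (0.628, 0.083). The rack front sits at fixture x≈-80.5, about 39 mm short of the stops. I'm setting out for the point in front of the rack.

>>> drive_tool:
  series: [0.027,0.052,0,0,0,-0.09,1,0.027,0.052,0,0,0,-0.09,1,0.027,0.052,0,0,0,-0.09,1,0.027,0.052,0,0,0,-0.09,1,0.027,0.052,0,0,0,-0.09,1]

```text
time_s: 0.6
tcp_pos: [0.2746, -0.3111, 0.2257]
orientation: [0.367, -3.115, -0.013]
force: [1.6, -0.5, -0.8]
opening: 0.0856
```

>>> drive_tool:
  series: [0.027,0.052,0,0,0,0,1,0.027,0.052,0,0,0,0,1,0.027,0.052,0,0,0,0,1,0.027,0.052,0,0,0,0,1,0.027,0.052,0,0,0,0,1]

```text
time_s: 1.1
tcp_pos: [0.3832, -0.0934, 0.2251]
orientation: [0.365, -3.116, -0.015]
force: [1.1, -0.2, 0.8]
opening: 0.0851
```

>>> drive_tool:
  series: [0.027,0.052,0,0,0,0,1,0.027,0.052,0,0,0,0,1,0.027,0.052,0,0,0,0,1,0.02,0.04,0,0,0,0,1,0,0,0,0,0,0,1]

```text
time_s: 1.6
tcp_pos: [0.4659, 0.0755, 0.2233]
orientation: [0.375, -3.112, -0.015]
force: [-0.2, -1.3, -0.5]
opening: 0.0856
```

```bash
cat >> fit.py <<'E'
T0=np.array([.6279,.0829]); TH=np.radians(14.15); R0=np.array([[np.cos(TH),-np.sin(TH)],[np.sin(TH),np.cos(TH)]])
def rep():
    s=bot.state(); R=cv2.Rodrigues(np.array(s["orientation"]))[0]
    print("t",s["time_s"],"tcp",s["tcp_pos"].round(4),"fix mm",((s["tcp_pos"][:2]-T0)@R0*1e3).round(1),"jaw yaw",np.degrees(np.arctan2(R[1,1],R[0,1])).round(2),"z",R[:,2].round(3),"F",s["force"].round(1),"open",s["opening"])
    return s
E
python3 - <<'E'
from fit import *
s=rep(); c=camera("wrist"); print(c["position"]-s["tcp_pos"]); save(c,"w1.png")
E
```

```text
t 1.6 tcp [0.4659 0.0755 0.2233] fix mm [-158.9   32.4] jaw yaw 103.74 z [-0.008  0.009 -1.   ] F [-0.2 -1.3 -0.5] open 0.08558625476028561
[-0.06393156 -0.0169951   0.14338738]
```

View pics/w1.png

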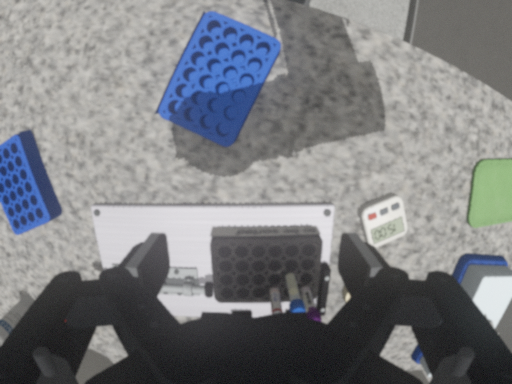

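Rack (263,265) stands free in front of the stops, and the plate is parallel to the gripper. The camera is on the robot side, so it won't hit the tubes. Descending now.

>>> drive_tool:
  series: [0.038,0.024,0,0,0,0.05,1,0,0,-0.055,0,0,0,1,0,0,-0.055,0,0,0,1,0,0,-0.055,0,0,0,1,0,0,-0.055,0,0,0,1]

```text
time_s: 2.15
tcp_pos: [0.5002, 0.0924, 0.05]
orientation: [-0.383, 3.108, 0.021]
force: [1.2, 0.0, -0.8]
opening: 0.0853
```

>>> drive_tool:
  series: [0,0,-0.02,0,0,0,1,0,0,0,0,0,0,1]

```text
time_s: 2.35
tcp_pos: [0.4944, 0.0883, 0.0275]
orientation: [0.379, -3.116, -0.016]
force: [0.1, 0.4, -0.3]
opening: 0.0855
```

```bash
python3 -c "
from fit import *
rep()"
```

```text
t 2.35 tcp [0.4944 0.0883 0.0275] fix mm [-128.1   37.9] jaw yaw 103.87 z [-0.004  0.01  -1.   ] F [ 0.1  0.4 -0.3] open 0.0854675410257825
```

>>> drive_tool:
  series: [-0.001,0.006,-0.009,0,0,0.03,1,0.0121,0.003,-0.001,0,0,0,1,0.0121,0.003,0,0,0,0,1,0.0121,0.003,0,0,0,0,1,0,0,0,0,0,0,1]

```text
time_s: 2.85
tcp_pos: [0.5285, 0.1014, 0.0238]
orientation: [-0.385, 3.112, 0.018]
force: [-0.4, 0.6, -0.8]
opening: 0.0854
```

```bash
python3 -c "
from fit import *
rep()"
```

```text
t 2.85 tcp [0.5285 0.1014 0.0238] fix mm [-91.8  42.3] jaw yaw 104.12 z [ 0.004  0.012 -1.   ] F [-0.4  0.6 -0.8] open 0.08535663320324029
```

>>> drive_tool:
  series: [0,0,-0.009,0,0,0,1,0.0061,0.0015,0,0,0,0,1,0.0061,0.0015,0,0,0,0,1,0.0061,0.0015,0,0,0,0,1,0,0,0,0,0,0,1]

```text
time_s: 3.35
tcp_pos: [0.5427, 0.1047, 0.0158]
orientation: [-0.385, 3.116, 0.017]
force: [-0.0, 0.7, -0.8]
opening: 0.0855
```

```bash
python3 -c "
from fit import *
rep(); a=camera('top'); b=camera('scene')
im=np.vstack([cv2.resize(a['frame'][130:245,170:325],None,fx=3.5,fy=3.5,interpolation=2)[:, :540],cv2.resize(b['frame'][150:255,170:340],None,fx=3.2,fy=3.2,interpolation=2)[:,:540][:190]]) if 0 else None
x=cv2.resize(b['frame'][155:255,170:340],None,fx=4.5,fy=4.5,interpolation=2); cv2.imwrite('pics/s2.png',x[:,:,::-1])"
```

```text
t 3.35 tcp [0.5427 0.1047 0.0158] fix mm [-77.3  41.9] jaw yaw 104.09 z [ 0.001  0.011 -1.   ] F [-0.   0.7 -0.8] open 0.08552653648975511
```

View pics/s2.png

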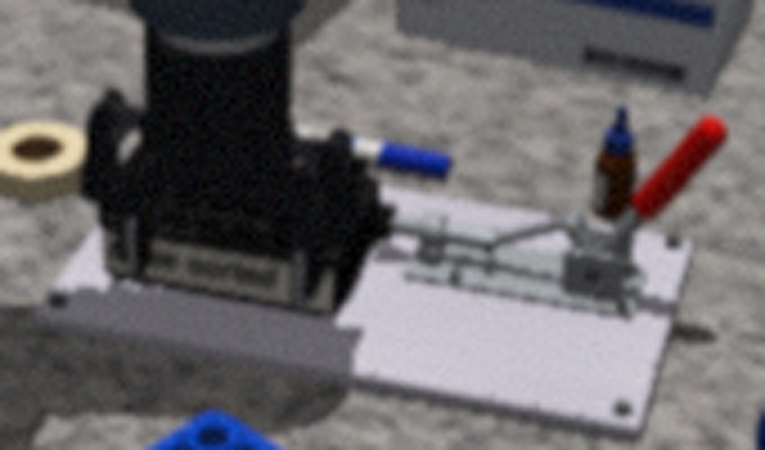

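Both fingers rest low on the rack's front face, at (125,250) and (300,275), with the rack moving. I'll keep pushing and watch the force.

>>> drive_tool:
  series: [0.0061,0.0015,0,0,0,0,1,0.0061,0.0015,0,0,0,0,1,0.0061,0.0015,0,0,0,0,1,0.004,0.001,0,0,0,0,1,0,0,0,0,0,0,1]

```text
time_s: 3.95
tcp_pos: [0.5607, 0.109, 0.0159]
orientation: [-0.385, 3.118, 0.017]
force: [-3.0, -0.3, 1.6]
opening: 0.0853
```

```bash
python3 -c "
from fit import *
rep()"
```

```text
t 3.95 tcp [0.5607 0.109  0.0159] fix mm [-58.7  41.8] jaw yaw 104.09 z [-0.001  0.011 -1.   ] F [-3.  -0.3  1.6] open 0.085252969051847
```

>>> drive_tool:
  series: [0.004,0.001,0,0,0,0,1,0.004,0.001,0,0,0,0,1]

```text
time_s: 4.15
tcp_pos: [0.567, 0.1106, 0.0159]
orientation: [0.385, -3.117, -0.017]
force: [-2.2, -0.4, 1.5]
opening: 0.0852
```

>>> drive_tool:
  series: [0.003,0.0007,0,0,0,0,1,0.003,0.0007,0,0,0,0,1]

```text
time_s: 4.35
tcp_pos: [0.5671, 0.1103, 0.0152]
orientation: [0.383, -3.107, -0.014]
force: [-11.4, -1.6, 8.1]
opening: 0.0854
```

>>> drive_tool:
  series: [0.005,0.0012,0,0,0,0,1,0.003,0.0007,0,0,0,0,1]

```text
time_s: 4.55
tcp_pos: [0.5667, 0.11, 0.0146]
orientation: [0.381, -3.092, -0.011]
force: [-8.7, -0.3, 6.3]
opening: 0.0855
```

>>> drive_tool:
  series: [-0.012,-0.003,0,0,0,0,1,-0.03,-0.0075,0,0,0,0,1,-0.02,-0.005,0.03,0,0,0,1,0,0,0.06,0,0,0,0,0,0,0.06,0,0,0,-1]

```text
time_s: 5.05
tcp_pos: [0.5123, 0.0963, 0.1311]
orientation: [0.378, -3.085, -0.008]
force: [2.5, 1.0, -0.3]
opening: 0.0591
```

>>> drive_tool:
  series: [-0.03,-0.06,0.03,0,0,0,-1,-0.03,-0.06,0,0,0,0,-1,0,-0.06,0,0,0,0,-1,0,0,0,0,0,0,-1]

```text
time_s: 5.45
tcp_pos: [0.4738, -0.0415, 0.1617]
orientation: [0.389, -3.112, -0.011]
force: [-0.1, 0.3, -0.2]
opening: -0.0
```

```bash
cat >> fit.py <<'E'
def look(n):
    a=camera("top");b=camera("scene"); rep()
    inv=lambda p:((p-T0)@R0*1e3)
    for c,nm in((a,"top"),(b,"scene")):
        P=cloud(c).reshape(-1,3); col=c["frame"].reshape(-1,3).astype(int); f=np.c_[inv(P[:,:2]),P[:,2]*1e3]
        m=(abs(f[:,2]-46)<5)&(f[:,0]>-110)&(f[:,0]<60)&(f[:,1]>-40)&(f[:,1]<140)&(col.max(1)<70)
        print(nm,"rack",m.sum(),np.percentile(f[m],[1,99],axis=0).round(1).tolist())
        m=(col[:,0]>110)&(col[:,1]<60)&(col[:,2]<60)&(f[:,2]>60)&(f[:,2]<155)&(f[:,1]<-30)&(f[:,1]>-260)&(abs(f[:,0])<60)
        if m.sum(): print("lever",m.sum(),f[m].mean(0).round(1),"zmax",f[m][:,2].max().round(1))
    x=np.vstack([cv2.resize(a["frame"][130:230,170:325],(620,400),interpolation=2)[:300],cv2.resize(b["frame"][155:230,170:325],(620,300),interpolation=2)])
    cv2.imwrite("pics/"+n,x[:,:,::-1])
E
python3 -c "
from fit import *
look('l3.png')"
```

```text
t 5.55 tcp [ 0.4741 -0.0385  0.1612] fix mm [-178.8  -80.1] jaw yaw 104.37 z [-0.007  0.007 -1.   ] F [-0.1  0.4 -0.4] open -9.843642489010193e-05
top rack 797 [[-23.0, -25.6, 41.4], [53.5, 114.0, 49.7]]
lever 93 [   4.9 -188.   111.3] zmax 134.4
scene rack 752 [[-42.7, -21.4, 41.2], [51.3, 112.2, 47.7]]
lever 65 [ 1.000e-01 -1.908e+02  1.099e+02] zmax 131.1
```

View pics/l3.png

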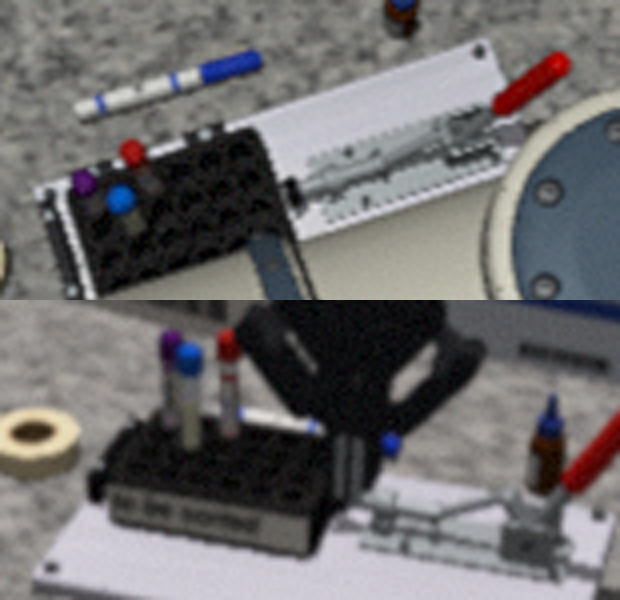

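Top (160,200) and scene (215,490) show the rack against the rear stops, about 12 mm from the end stop, with all three tubes standing. The lever is untouched. Moving to the −y side of the lever tip.

>>> drive_tool:
  series: [0.03,-0.045,0.02,0,0,0,-1,0.035,-0.045,0.02,0,0,0,-1,0.047,-0.025,0,0,0,0,-1,0.052,-0.015,0,0,0,0,-1,0.052,-0.015,0,0,0,0,-1]

```text
time_s: 6.05
tcp_pos: [0.6514, -0.1519, 0.1952]
orientation: [0.408, -3.114, -0.013]
force: [0.2, 1.1, 0.9]
opening: 0.0001
```

>>> drive_tool:
  series: [0.045,0,0,0,0,0,-1,0,0,0,0,0,0,-1]

```text
time_s: 6.25
tcp_pos: [0.6932, -0.1504, 0.1894]
orientation: [0.409, -3.11, -0.014]
force: [-0.2, 1.1, -1.0]
opening: -0.0002
```

```bash
python3 -c "
from fit import *
rep()"
```

```text
t 6.25 tcp [ 0.6932 -0.1504  0.1894] fix mm [   6.3 -242.2] jaw yaw 104.99 z [-0.006  0.008 -1.   ] F [-0.2  1.1 -1. ] open -0.00018088152312296525
```

>>> drive_tool:
  series: [-0.004,-0.003,-0.048,0,0,-0.05,-1,0,0,-0.047,0,0,-0.05,-1,0,0,0,0,0,0,-1]

```text
time_s: 6.55
tcp_pos: [0.693, -0.1482, 0.1092]
orientation: [0.394, -3.114, -0.014]
force: [-0.0, 0.5, 0.2]
opening: 0.0003
```

```bash
python3 -c "
from fit import *
rep()"
```

```text
t 6.55 tcp [ 0.693  -0.1482  0.1092] fix mm [   6.6 -240. ] jaw yaw 104.41 z [-0.004  0.008 -1.   ] F [-0.   0.5  0.2] open 0.0002712538806350216
```

>>> drive_tool:
  series: [-0.0036,0.0121,0.001,0,0,0,-1,-0.0036,0.0121,0,0,0,0,-1,-0.0036,0.0121,0,0,0,0,-1,-0.0036,0.0121,0,0,0,0,-1]

```text
time_s: 6.95
tcp_pos: [0.6846, -0.113, 0.1223]
orientation: [-0.397, 3.108, -0.012]
force: [-2.0, -6.7, 1.3]
opening: -0.0001
```

```bash
python3 -c "
from fit import *
rep()"
```

```text
t 6.95 tcp [ 0.6846 -0.113   0.1223] fix mm [   7.1 -203.8] jaw yaw 104.55 z [ 0.009 -0.007 -1.   ] F [-2.  -6.7  1.3] open -0.00014293026545437123
```

>>> drive_tool:
  series: [-0.0036,0.0121,-0.004,0,0,0,-1,-0.0036,0.0121,-0.004,0,0,0,-1,-0.0036,0.0121,-0.003,0,0,0,-1,-0.0036,0.0121,-0.001,0,0,0,-1]

```text
time_s: 7.35
tcp_pos: [0.6772, -0.078, 0.1319]
orientation: [-0.397, 3.085, -0.04]
force: [0.3, -2.7, -0.1]
opening: -0.0003
```

```bash
python3 -c "
from fit import *
rep()"
```

```text
t 7.35 tcp [ 0.6772 -0.078   0.1319] fix mm [   8.5 -168.1] jaw yaw 104.65 z [ 0.034 -0.022 -0.999] F [ 0.3 -2.7 -0.1] open -0.00026940762183904585
```

```bash
python3 -c "
from fit import *
s=rep(); print(s['qpos'].round(3)); look('l4.png')"
```

```text
t 7.35 tcp [ 0.6772 -0.078   0.1319] fix mm [   8.5 -168.1] jaw yaw 104.65 z [ 0.034 -0.022 -0.999] F [ 0.3 -2.7 -0.1] open -0.00026940762183904585
[ 0.128  0.531  0.259  0.027 -1.269 -1.45 ]
t 7.45 tcp [ 0.6777 -0.0771  0.1323] fix mm [   9.2 -167.3] jaw yaw 104.74 z [ 0.035 -0.021 -0.999] F [ 0.3 -3.7  5.3] open -2.5421174767456e-06
top rack 96 [[-31.1, 112.7, 41.9], [46.6, 124.8, 49.9]]
scene rack 805 [[-42.5, -13.4, 41.1], [52.3, 120.6, 47.5]]
lever 4 [  -0.2 -148.6  144.1] zmax 145.3
```

View pics/l4.png

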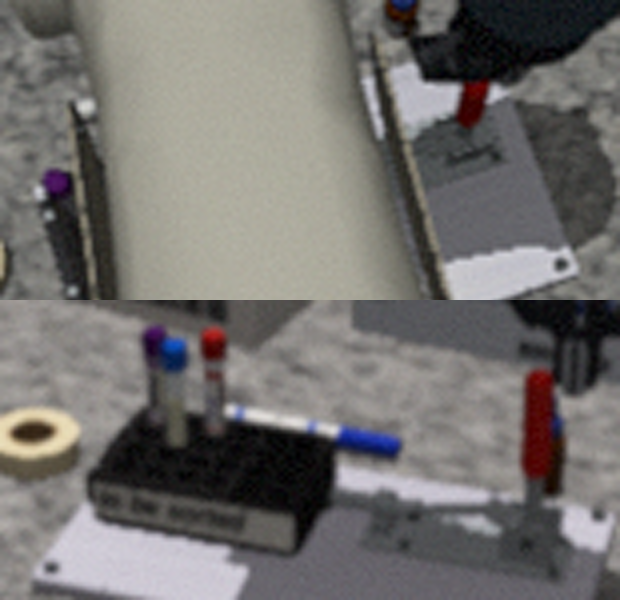

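The lever is upright in the scene view (538,425), and the pad has carried the rack about 8 mm towards the end stop. The finger has crept up and tilted, so I'm correcting that while holding.

>>> drive_tool:
  series: [-0.007,-0.002,-0.012,0.16,0.24,0,-1,-0.003,0,-0.012,0,0,0,-1]

```text
time_s: 7.65
tcp_pos: [0.6737, -0.0785, 0.1197]
orientation: [-0.406, 3.102, -0.003]
force: [1.6, -3.5, 2.8]
opening: 0.0001
```

```bash
python3 -c "
from fit import *
s=rep()"
```

```text
t 7.65 tcp [ 0.6737 -0.0785  0.1197] fix mm [   5.  -167.7] jaw yaw 104.92 z [ 0.014 -0.    -1.   ] F [ 1.6 -3.5  2.8] open 6.667082039789324e-05
```

Good. Continuing with a slight downward bias.

>>> drive_tool:
  series: [-0.004,0.0121,-0.006,0,0.05,-0.05,-1,-0.0036,0.0121,-0.005,0,0.05,0,-1,-0.0036,0.0121,-0.004,0,0,0,-1]

```text
time_s: 7.95
tcp_pos: [0.6662, -0.0492, 0.1097]
orientation: [-0.394, 3.112, -0.002]
force: [0.8, -1.1, 0.7]
opening: 0.0002
```

```bash
python3 -c "
from fit import *
s=rep()"
```

```text
t 7.95 tcp [ 0.6662 -0.0492  0.1097] fix mm [   4.9 -137.4] jaw yaw 104.43 z [ 0.005 -0.001 -1.   ] F [ 0.8 -1.1  0.7] open 0.0002498624655641414
```

>>> drive_tool:
  series: [-0.0033,0.0121,0,0,0,0,-1,-0.0033,0.0121,0,0,0,0,-1,0,0,0,0,0,0,-1]

```text
time_s: 8.25
tcp_pos: [0.6586, -0.0241, 0.1077]
orientation: [-0.399, 3.115, 0.003]
force: [-0.8, -0.4, 0.0]
opening: -0.0002
```

```bash
python3 -c "
from fit import *
s=rep()"
```

```text
t 8.25 tcp [ 0.6586 -0.0241  0.1077] fix mm [   3.6 -111.3] jaw yaw 104.59 z [ 0.001  0.002 -1.   ] F [-0.8 -0.4  0. ] open -0.000170195967132544
```

Force dropped to zero, so it has probably snapped. Backing off and checking.

>>> drive_tool:
  series: [0.005,-0.02,0.01,0,0,0,-1,0,-0.02,0.05,0,0,0,-1,0,-0.02,0.05,0,0,0,-1,-0.03,-0.05,0.03,0,0,0,-1,-0.03,-0.05,0,0,0,0,-1]

```text
time_s: 8.75
tcp_pos: [0.6155, -0.1503, 0.22]
orientation: [0.411, -3.111, -0.002]
force: [0.4, -1.5, 0.9]
opening: -0.0005
```

>>> drive_tool:
  series: [-0.04,-0.045,0,0,0,0,-1,-0.04,-0.045,0,0,0,0,-1,-0.04,-0.045,0,0,0,0,-1,-0.03,-0.05,0,0,0,0,-1,0,0,0,0,0,0,-1]

```text
time_s: 9.25
tcp_pos: [0.4877, -0.3113, 0.2247]
orientation: [-0.401, 3.115, -0.004]
force: [0.9, 0.2, -0.1]
opening: -0.0001
```

```bash
python3 -c "
from fit import *
look('l5.png')"
```

```text
t 9.35 tcp [ 0.4901 -0.3083  0.2244] fix mm [-229.2 -345.6] jaw yaw 104.82 z [ 0.003 -0.002 -1.   ] F [-0.7  0.3 -0.6] open 0.00020781202515532559
top rack 1091 [[-43.1, -11.3, 41.4], [53.0, 123.7, 50.0]]
lever 80 [  3.3 -99.4 106.2] zmax 124.2
scene rack 794 [[-42.6, -14.1, 41.1], [51.9, 121.3, 47.7]]
lever 95 [  -0.3 -104.9   99.5] zmax 121.2
```

View pics/l5.png

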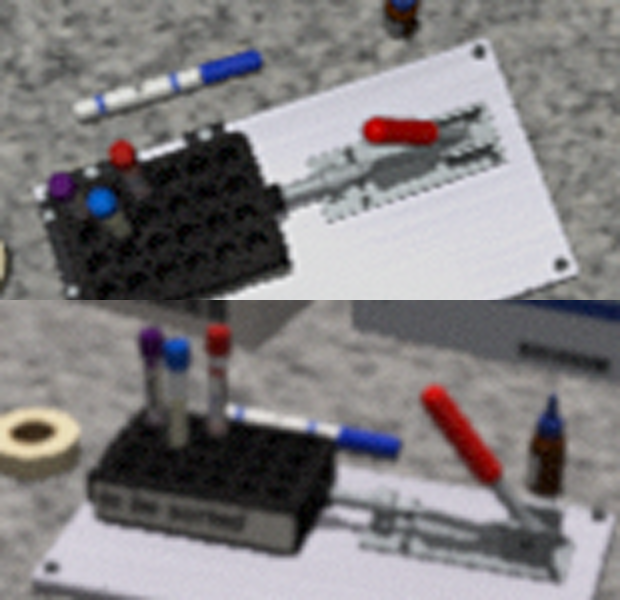

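The lever is locked: its tip is at about 121 mm, as expected for 39°. The tubes are standing and the bystanders haven't moved. The rack's y agrees with home only to 2–3 mm, so I'll check the gaps at the stops with the wrist camera.

>>> drive_tool:
  series: [0.02,0.057,0,0,0,0,-1,0.02,0.057,0,0,0,0,-1,0.02,0.057,0,0,0,0,-1,0.02,0.057,0,0,0,0,-1,0.02,0.057,0,0,0,0,-1]

```text
time_s: 9.85
tcp_pos: [0.5717, -0.0762, 0.2248]
orientation: [-0.395, 3.114, -0.003]
force: [1.0, 0.8, -0.1]
opening: 0.0
```

>>> drive_tool:
  series: [0.02,0.057,0,0,0,0,-1,0.02,0.057,0,0,0,0,-1,0.02,0.057,0,0,0,0,-1,0.02,0.057,0,0,0,0,-1,0.02,0.057,0,0,0,0,-1]

```text
time_s: 10.35
tcp_pos: [0.6516, 0.161, 0.2256]
orientation: [-0.409, 3.11, -0.002]
force: [1.7, -0.4, 0.1]
opening: 0.0002
```

>>> drive_tool:
  series: [0.02,0.057,0,0,0,0,-1,0,0,0,0,0,0,-1]

```text
time_s: 10.55
tcp_pos: [0.6671, 0.2154, 0.2223]
orientation: [-0.423, 3.112, -0.001]
force: [-0.4, -1.0, -1.1]
opening: -0.0
```

Run:
```python
from fit import *
import pickle
rep(); c=camera("wrist"); pickle.dump(c,open("w2.pkl","wb")); K=c["mtx"]; Rc=R_(c); p=np.array(c["position"])
print(((p[:2]-T0)@R0*1e3),p[2])
# rectify onto fixture plane z=0.040 : x -60..80, y -20..140 at 0.3 mm/px, rows = -x, cols = -y
s=.00035; xs=np.arange(.085,-.060,-s); ys=np.arange(.145,-.035,-s); Y,X=np.meshgrid(ys,xs)
W=np.stack([X,Y],-1)@R0.T+T0; W=np.concatenate([W,np.full(X.shape+(1,),.034)],-1)
q=(W-p)@Rc; q=np.stack([q[...,0],-q[...,1],-q[...,2]],-1); th=np.arctan2(np.hypot(q[...,0],q[...,1]),q[...,2]); ph=np.arctan2(q[...,1],q[...,0])
u=K[0,2]+K[0,0]*th*np.cos(ph); v=K[1,2]+K[1,1]*th*np.sin(ph)
im=cv2.remap(c["frame"],u.astype(np.float32),v.astype(np.float32),cv2.INTER_CUBIC)
im=cv2.convertScaleAbs(im,alpha=2.0,beta=15)
print(im.shape); cv2.imwrite("pics/rect.png",im[:,:,::-1])
```

```text
t 10.55 tcp [0.6671 0.2154 0.2223] fix mm [ 70.4 118.9] jaw yaw 105.48 z [ 0.001 -0.    -1.   ] F [-0.4 -1.  -1.1] open -4.280488542854006e-05
[  3.31417138 117.62427143] 0.3652697291467985
(415, 515, 3)
```

View pics/rect.png

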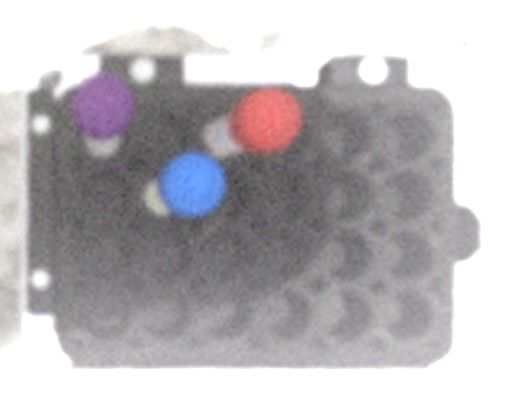

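In the rectified wrist view, the rack meets the end stop (column ~53) with no plate showing between them. Its rear edge is straight at row ~86, against both rear stops at (140,75) and (370,75). The pad touches the −y side at (465,232), and all three tubes stand. Handing in.

```bash
python3 -c "
from bench import bot
print(bot.hand_in())"
```

```text
the job is handed in; nothing more can be done
None
```

I pushed the black rack home against the two rear stops and swung the red lever over until it locked. I handed the job in at about 10.6 s of the 54 s, with the arm clear of everything.

- **Rack against the rear stops:** I pushed with both open fingers low on its front face until it stopped dead at about 11 N. Its x reading did not change while the lever was being clamped.
- **Lever:** I pushed it over near its tip with closed fingers. The force fell to zero past the dead point. The tip then measured about 121 mm high, which fits the locked position at 39°.
- **Rack against the end stop:** The pad carried the rack about 9 mm in +y. The wrist view shows no plate between the rack and the end stop, and the pad touches the rack's side.
- **Tubes and bystanders:** All three tubes are standing. The dropper, tape and marker look unmoved in the last pictures. I did not check the timer again after the start, but nothing went near it.

**What disagreed:** The camera and depth readings put the rack 1 to 4 mm short of nominal home, depending on view and axis. I put that down to the plate fit, which had corner errors of about 3 mm. The wrist view could not show a rear gap smaller than about 5 mm, so the rear contact rests on the force stop and the straight rear edge.

While I pushed the lever, the finger also crept up about 20 mm and tilted slightly. I corrected both partway through.

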